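# Put away the optics and lock the lamp module into the lamp house

### The arm

A 7-joint arm with a two-finger parallel gripper is mounted at the origin on the work surface. World frame = base frame: x ahead of the robot, y to its left, z up, the work surface at z = 0. Lengths are in mm, angles in rad, forces in N, time in s.
With the tool pointing down it reaches from about 425 to 875 mm from the base axis. Payload 8.4 kg.
Tool frame: the origin (TCP) lies at the very end of the fingers, on their centre line; the grasp point (between the pads) lies 19 mm behind it; y points along the fingers, x is the direction in which the jaws open and shut, and the axes are right-handed (so a half turn about y gives the same grasp; the last joint's range is limited). The gripper opens to 87 mm and grips with 3 to 60 N. Pads are 19 mm wide; open, the fingers measure 117 mm over their backs; the gripper's body (75 mm by 190 mm) begins 51 mm behind the grasp point.
Start: joints at [-1.203, 0.333, 0.04, 1.465, -0.013, 1.343, -0.059], TCP at [292.516, 580.429, 222.546] pointing down, gripper open.
Joint ranges: [-2.58, 2.58], [-0.38, 2.09], [-1.3, 1.39], [0.25, 2.4], [-1.5, 4.64], [0.08, 2.09], [-2.65, 2.65]. Speed limits (rad/s): [2.22, 2.22, 2.79, 2.79, 3.14, 3.14, 3.14].

### API

Orientations are given as a rotation vector (axis times angle).
In Python, from cell import bot, grab_frame, camera_params, sign_off gives the robot as it stands.
- The arm moves only by the tool carry_out, never from a script. Its argument "series" is a list of rows, each a list of 5 numbers: the opening, from 0 (shut) to 1 (fully open), then the shift along the tool's x, y, z in m, then the turn about the tool's y in rad. In form: [[gripper, x, y, z, yaw], ...]. A call has 1 to 20 rows; each row is the pose to reach, as a shift and turn from the pose measured when the call began, along the tool's axes at that moment; what a row does not reach only later rows make up. A row lasts 1/12 s, in which the tool goes at most 41.7 mm and 7.16 degrees, less where a joint would pass 70% of its speed; a pose out of reach is approached as far as the arm can. A call with a gripper value outside its range is refused whole. The fingers move at their own pace and stop on an object; "force" is the grip in N (left out, the last holds). Time passes only in rows, so rows that repeat a pose let the fingers close. It gives the time, the measured TCP pose, the force and the opening at its end, in the units of the state.
- bot.state(): the state, without advancing time (a new reading comes with each control period).
- grab_frame(name): name is "scene" or "side" or "wrist"; returns the picture (400x640x3 uint8, blue, green, red); there is no depth.
- camera_params(name): a dict with "camera_matrix" (3x3 intrinsics, pixels), "k1" (the pictures are not rectified: a ray, as slopes to the right and down, at radius r is drawn at 1 + k1 r^2 times it, then the intrinsics apply), "rvec" (rotation vector, rad) and "tvec" (3), from world to camera coordinates, as OpenCV has them. Camera axes: x right, y down, z forward; pixel columns grow to the right and rows downward; lengths in mm; the calibration is good to about 2 mm. A picture is of the moment at which its call begins: read the wrist's pose just before it. camera_params takes no time and is no camera call; for the wrist camera it gives the pose at the moment of the call.
- sign_off(): hands the job in, once; it reports no verdict.
The state is a dict: "t": time; "q": joint angles; "qvel": joint speeds; "effort": joint torques, N m; "tool_pos": TCP position; "ee_rot": TCP orientation; "wrist_force": force on the tool from outside, world axes, zero at the start; "moment": the same for the moment, N m; "grip_width": opening from 0.0 (shut) to 1.0 (fully open).
Only numpy, scipy, OpenCV 4.12 (cv2) and the standard library are available. Lean on these libraries where they do the work, as an engineer would, in place of code of your own. Each camera call takes 0.05 s, during which the arm holds its last target. There are 200 camera calls.

### The job

Put the loose eyepiece and the loose objective each into the shallow bin that already holds others of its kind, and leave them there. Then take the lamp module by its grip, push it into the round bayonet socket on the lamp house with its lugs through the slots until its collar is flush on the socket, turn it clockwise (seen from above) a quarter turn to the stop, and finish while still gripping it and pressing it fully home against the spring: do not let go. Leave the other things on the bench where they are.

Things in the scene. Friction and masses are not known exactly. Their poses are not given: they have to be found in the camera images.
- eyepiece: Microscope eyepiece standing on the bench on its wide black eyecup: eyecup 38 mm diameter and 20 mm tall, above it a plain aluminium tube 23 mm diameter up to 58 mm height. Origin at the centre of its underside, z up. About 70 g.
- objective: Microscope objective standing on the bench on its thread: straight aluminium barrel 24 mm diameter from 5 to 42 mm height (thread foot 22 mm diameter below it), then a steel cone up to 51 mm. Origin at the centre of its underside, z up. About 90 g.
- eyepiece_bin: Shallow grey open bin, fixed, 140 mm (its x) by 100 mm (its y) outside, walls 20 mm high and 4 mm thick, floor 4 mm thick. Two eyepieces stand fixed in its +x half, at x = +42 mm, y = +-22 mm; its -x half (nearer the robot) is free. Origin at the centre of its underside.
- objective_bin: Shallow grey open bin of the same size and layout, fixed, with two objectives standing fixed in its +x half, at x = +42 mm, y = +-22 mm; its -x half is free. Origin at the centre of its underside. The two bins stand side by side and may be swapped.
- lamp: LED lamp module standing on the bench, 64 mm tall, about 110 g. From below: sleeve 30 mm diameter, 22 mm long, lower edge chamfered; on it two lugs along its +x and -x, reaching 22 mm from the axis, 8 mm wide, 4 to 10 mm above the underside; a ribbed collar disc 48 mm diameter, 22 to 34 mm up; an upright black grip bar on top. Origin at the centre of its underside, z up.
- lamp_grip (a point): The middle of the lamp module's grip bar, on its axis, 50 mm above the module's underside. The bar is 40 mm long (along the module's x, in line with the lugs), 14 mm thick (along y) and stands from 34 mm (the collar's top) to 64 mm above the underside.
- lamphouse: Fixed white lamp house with blue sides, 130 mm (its x) by 110 mm (its y), box top at 60 mm height; the round steel socket (58 mm outside diameter) stands in the middle of its top. The two slots of the socket lie along the house's +x and -x, each marked by an upright rib outside the collar. Origin at the centre of its underside.
- socket (a point): Centre of the socket's upper face, 90 mm above the bench, axes as the lamp house. Bore 34 mm diameter, face 6 mm thick, two slots 14 mm wide towards +x and -x for the lugs. 22 mm in, the lamp module's collar lies flush on the face; from 16 mm in, the lugs are clear below it and the module turns, clockwise only (seen from above), to hard stops 85 degrees from the slots.
- plunger (a joint): How far the spring plunger in the socket is pushed down: 0 free (its top 10 mm below the socket face), 0.012 with the lamp module's collar flush. The spring pushes back with about 3 N at 0 and 11 N at 0.012. If the turned module is let go, the spring lifts it to 0.006, where the lugs catch under the face.
- petri_dish: Bystander: low glass dish, 90 mm diameter, 15 mm high. Origin at the centre of its underside.
- marker: Bystander: black marker pen, 130 mm long along its x, 13 mm thick, lying on the bench. Origin at the middle of its underside.
- tweezers: Bystander: steel tweezers, 110 mm long along their x, 8 mm high, lying on the bench. Origin near the middle of their underside.
- slide_box: Bystander: wooden slide box, 87 by 112 by 36 mm high. Origin at the centre of its underside.
- beaker: Bystander: glass beaker, 66 mm diameter, 85 mm high. Origin at the centre of its underside.

How it is judged (in metres and radians):
On the way, in this order (a step that is already met when the one before it is completed fails the run):
1. the eyepiece and the objective lie released in their own bins (x of eyepiece in the frame of eyepiece_bin between -0.066 and 0.066 m and y of eyepiece in the frame of eyepiece_bin between -0.046 and 0.046 m and z of eyepiece in the frame of eyepiece_bin below 0.03 m and contact force between the fingers and eyepiece below 0.1 N and linear speed of each of eyepiece, objective below 0.05 m/s and x of objective in the frame of objective_bin between -0.066 and 0.066 m and y of objective in the frame of objective_bin between -0.046 and 0.046 m and z of objective in the frame of objective_bin below 0.03 m and contact force between the fingers and objective below 0.1 N), for 0.2 s.
2. the lamp module is pushed in with its lugs through the slots (horizontal distance between lamp and socket below 0.004 m and angle between lamp's own z axis and vertical below 0.12 rad and z of lamp in the frame of socket below -0.0185 m and value of joint plunger above 0.0085 m and angle between the x axis of lamp and the x axis of lamphouse, either way round below 0.35 rad), for 0.05 s.
At the end, for the whole second after the job is handed in: Eyepiece and objective rest released in their own bins; lamp module in the socket (axis within 4 mm, tilt under 7 deg), within 17 deg of a full quarter turn, collar within 3.5 mm of flush, plunger down over 8.5 mm, its grip bar still held between the fingers (all of step 1 and horizontal distance between lamp and socket below 0.004 m and angle between lamp's own z axis and vertical below 0.12 rad and z of lamp in the frame of socket below -0.0185 m and value of joint plunger above 0.0085 m and angle between the x axis of lamp and the y axis of lamphouse, either way round below 0.3 rad and contact force between the fingers and lamp above 2 N and distance between the grasp point and lamp_grip below 0.025 m); the arm keeps its last pose, push and grip.
It fails at once if a bystander is moved by more than 40 mm (distance of any of petri_dish, marker, tweezers, slide_box, beaker from where it was at the start of the episode above 0.04 m).
It also fails if it takes over 72 s, if anything falls off the work surface, if the arm or the gripper's body presses on something with over 40 N, if the wrist force passes 120 N, or if a joint passes its speed limit or range.

## Working session

There is one attempt and no reset: what is moved stays moved. The work goes in short steps, Python scripts to look and compute and a tool call to move; the robot and the scene stay as the last step left them, time stands still between calls to the robot, and variables do not carry over. Pictures are saved under pics/ and viewed, about 8 in all and at most 12, crops included, and the job is handed in when it is done.

Besides the shell and the picture viewer there is one more tool, called after "Emit:" in YAML: its name, and indented under it one key for each argument. carry_out: Moves the arm, as the interface text tells. Its arguments: {"type":"object","properties":{"series":{"type":"array"},"force":{"type":"number"}},"required":["series"]}

```bash
mkdir -p pics; ls; cat > h.py <<'E'
import numpy as np, cv2
from cell import bot, grab_frame, camera_params, sign_off
def cam(name):
    p=camera_params(name); R=cv2.Rodrigues(np.array(p["rvec"],float))[0]
    return np.array(p["camera_matrix"]),p["k1"],R,np.array(p["tvec"],float).ravel()
def ray(c,uv):
    K,k1,R,t=c
    d=np.array([(uv[0]-K[0,2])/K[0,0],(uv[1]-K[1,2])/K[1,1]]); s=d.copy()
    for _ in range(30): s=d/(1+k1*(s@s))
    return -R.T@t, R.T@np.array([s[0],s[1],1])
def onz(c,uv,z):
    o,d=ray(c,uv); return o+d*(z-o[2])/d[2]
def proj(c,P):
    K,k1,R,t=c; q=R@np.asarray(P,float)+t; s=q[:2]/q[2]; s=s*(1+k1*(s@s))
    return np.array([K[0,0]*s[0]+K[0,2],K[1,1]*s[1]+K[1,2]])
E
python3 - <<'E'
from h import *
for n in("scene","side","wrist"):
    c=cam(n); o,_=ray(c,(320,200)); print(n,o.round(),onz(c,(320,200),0).round(),c[0][0,0],c[1])
    cv2.imwrite(f"pics/{n}0.png",grab_frame(n))
s=bot.state(); print(s)
print(cv2.Rodrigues(np.array(s["ee_rot"],float))[0].round(3))
a=cv2.imread("pics/scene0.png");b=cv2.imread("pics/side0.png");
E
```

```text
pics
scene [1026.  196.  920.] [552. -45.   0.] 413.1542149031255 -0.06611887460258085
side [ 210. -863.  751.] [612.  59.   0.] 435.5209855073832 -0.00705682642624071
wrist [223. 615. 384.] [318. 561.   0.] 326.99487453817477 0.017624914341256487
{'t': 0.15, 'q': array([-1.20318144,  0.33377127,  0.03990357,  1.46605371, -0.01340067,
        1.34327004, -0.05847607]), 'qvel': array([-0.00127849, -0.00273763,  0.00067411, -0.00311681,  0.0001341 ,
        0.00147498, -0.00118816]), 'effort': array([ 3.34019212e-03, -6.56840086e+01,  1.33714892e+00, -4.04111874e+01,
       -5.97901968e-02,  4.17510630e-02,  6.41126849e-05]), 'tool_pos': array([292.40632076, 580.1243791 , 221.85639701]), 'ee_rot': array([-1.39533436, -0.85810943,  0.8597514 ]), 'wrist_force': array([-0.05754603, -1.33910439, -0.44088055]), 'moment': array([ 0.00127952, -0.01303977,  0.01867377]), 'grip_width': 0.9991261961258028}
[[ 0.45  -0.    -0.893]
 [ 0.893 -0.001  0.45 ]
 [-0.001 -1.    -0.   ]]
```

View pics/scene0.png

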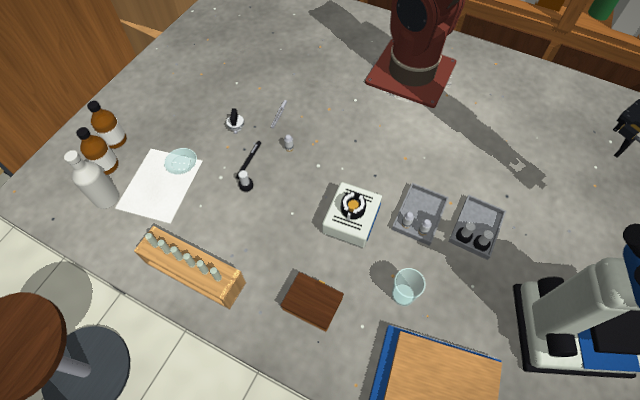

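View pics/side0.png

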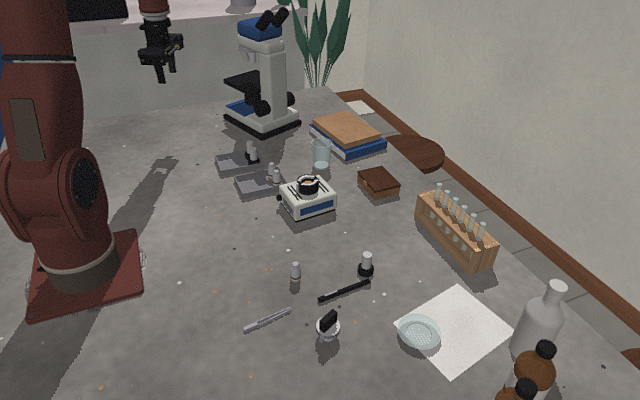

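Scene view: lamp at (234,121), objective (288,142), eyepiece (245,182) beside the marker (250,158), lamp house socket (354,205), objective bin (418,213), eyepiece bin (478,225). Side view: objective (295,268), eyepiece (366,262), lamp (328,325).

```bash
python3 - <<'E'
from h import *
s=cam("scene");d=cam("side")
def two(a,b):
    o,u=ray(s,a);p,v=ray(d,b); 
    A=np.c_[u,-v]; k=np.linalg.lstsq(A,p-o,rcond=None)[0]
    x=o+k[0]*u;y=p+k[1]*v; return ((x+y)/2).round(),np.linalg.norm(x-y).round(1)
print("obj top",onz(s,(288.5,136),51).round(),onz(d,(295.5,263),51).round())
print("eye top",onz(s,(243,175),58).round(),onz(d,(367,254),58).round(), "base",onz(s,(246,187),5).round())
print("lamp",onz(s,(234,114),60).round(),onz(d,(329,319),60).round())
print("socket",onz(s,(354,205),90).round(),onz(d,(308,184),90).round())
print("obin corners",[onz(s,p,20).round()[:2] for p in((405,184),(447,192),(434,243),(390,233))])
print("ebin corners",[onz(s,p,20).round()[:2] for p in((464,195),(504,204),(494,255),(450,244))])
E
```

```text
obj top [ 440. -197.   51.] [ 442. -201.   51.]
eye top [ 605. -235.   58.] [ 601. -242.   58.] base [ 607. -234.    5.]
lamp [ 446. -365.   60.] [ 446. -377.   60.]
socket [575.  55.  90.] [561.  26.  90.]
obin corners [array([421., 134.]), array([395., 240.]), array([545., 256.]), array([568., 152.])]
ebin corners [array([383., 282.]), array([363., 381.]), array([511., 394.]), array([531., 291.])]
```

```bash
python3 - <<'E'
import cv2,numpy as np
a=cv2.imread("pics/scene0.png");
c=cv2.resize(a[95:265,205:525],None,fx=2.5,fy=2.5,interpolation=cv2.INTER_CUBIC)
cv2.imwrite("pics/crop0.png",c)
E
```

```text
(no output)
```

View pics/crop0.png

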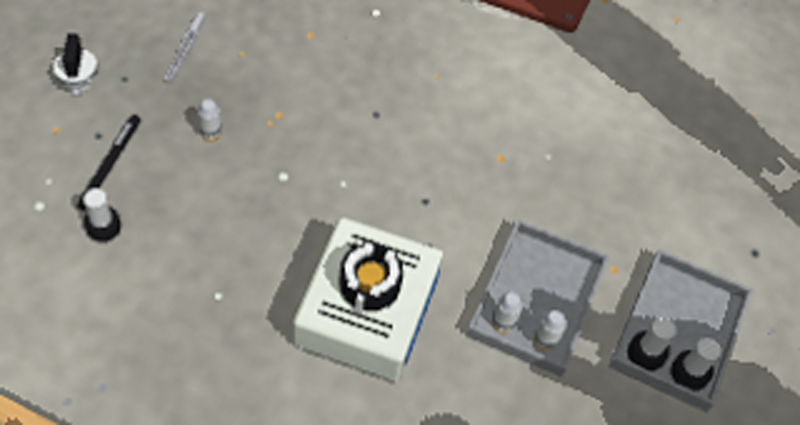

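Crop: free halves of both bins are toward the robot; the socket's slot rib is at about (360,300) in the crop. I'll go and look from the wrist over the bins and lamp house.

```bash
cat >> h.py <<'E'
def yaw():
    R=cv2.Rodrigues(np.array(bot.state()["ee_rot"],float))[0]; return np.arctan2(R[1,0],R[0,0])
def rel(P,psi=None):
    s=bot.state(); R=cv2.Rodrigues(np.array(s["ee_rot"],float))[0]
    d=R.T@(np.array(P,float)-s["tool_pos"])/1000
    y=np.arctan2(R[1,0],R[0,0]); t=0 if psi is None else -((psi-y+np.pi)%(2*np.pi)-np.pi)
    print("row",d.round(4),round(t,3),"tcp",s["tool_pos"].round(1),"yaw",round(np.degrees(y),1),"t",round(s["t"],2),"F",s["wrist_force"].round(1),"g",round(s["grip_width"],3),"q7",s["q"][6].round(2))
E
python3 - <<'E'
from h import *
rel((490,210,260),np.radians(-83))
E
```

```text
row [-0.2416 -0.0378 -0.343 ] 2.553 tcp [292.4 580.1 221.9] yaw 63.3 t 0.15 F [-0.1 -1.3 -0.4] g 0.999 q7 -0.06
```

Emit:
carry_out:
  series:
    - [1,-0.2416,-0.0378,-0.343,2.45]
    - [1,-0.2416,-0.0378,-0.343,2.45]
    - [1,-0.2416,-0.0378,-0.343,2.45]
    - [1,-0.2416,-0.0378,-0.343,2.45]
    - [1,-0.2416,-0.0378,-0.343,2.45]
    - [1,-0.2416,-0.0378,-0.343,2.45]
    - [1,-0.2416,-0.0378,-0.343,2.45]
    - [1,-0.2416,-0.0378,-0.343,2.45]
    - [1,-0.2416,-0.0378,-0.343,2.45]
    - [1,-0.2416,-0.0378,-0.343,2.45]
    - [1,-0.2416,-0.0378,-0.343,2.45]
    - [1,-0.2416,-0.0378,-0.343,2.45]
    - [1,-0.2416,-0.0378,-0.343,2.45]
    - [1,-0.2416,-0.0378,-0.343,2.45]
    - [1,-0.2416,-0.0378,-0.343,2.45]
    - [1,-0.2416,-0.0378,-0.343,2.45]
    - [1,-0.2416,-0.0378,-0.343,2.45]
    - [1,-0.2416,-0.0378,-0.343,2.45]
    - [1,-0.2416,-0.0378,-0.343,2.45]
    - [1,-0.2416,-0.0378,-0.343,2.45]

```text
t: 1.82
tool_pos: [489.8, 210.0, 259.8]
ee_rot: [-1.306, 1.047, -1.048]
wrist_force: [-0.4, 0.4, -0.4]
grip_width: 1.002
```

```bash
python3 - <<'E'
from h import *
import pickle
rel((500,-200,260),np.radians(-83))
c=cam("wrist"); im=grab_frame("wrist"); cv2.imwrite("pics/w1.png",im); pickle.dump(c,open("w1.pkl","wb"))
E
```

```text
row [ 4.025e-01  3.000e-04 -7.860e-02] 0.096 tcp [489.8 210.  259.8] yaw -77.5 t 1.82 F [-0.4  0.4 -0.4] g 1.002 q7 -1.81
```

View pics/w1.png

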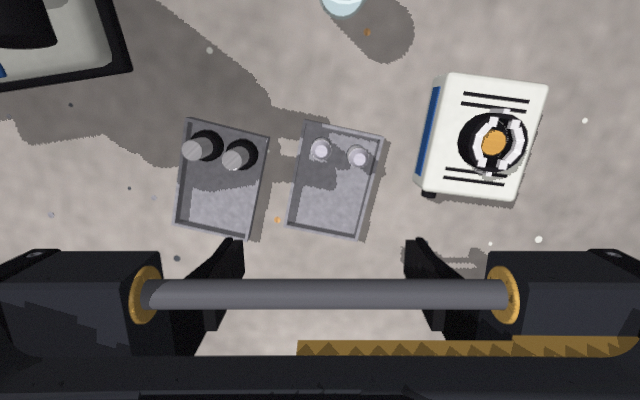

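Wrist view: eyepiece bin corners about (189,117),(270,137),(249,240),(175,224); objective bin (308,120),(385,138),(363,240),(287,226); house top (450,73),(549,84),(513,203),(423,190), socket about (493,143).

```bash
python3 - <<'E'
from h import *
import pickle
c=pickle.load(open("w1.pkl","rb")); im=cv2.imread("pics/w1.png"); hsv=cv2.cvtColor(im,cv2.COLOR_BGR2HSV)
for n,C in(("ebin",((189,117),(270,137),(249,240),(175,224))),("obin",((308,120),(385,138),(363,240),(287,226)))):
    P=np.array([onz(c,p,20)[:2] for p in C]); 
    r=cv2.minAreaRect(P.astype(np.float32)); ax=(P[0]+P[1]-P[2]-P[3])/2
    print(n,P.mean(0).round(1),[np.linalg.norm(P[i]-P[(i+1)%4]).round() for i in range(4)],"yaw",np.degrees(np.arctan2(ax[1],ax[0])).round(1))
m=((im.min(2)>175)&(hsv[...,1]<40)).astype(np.uint8); m[240:]=0; m[:,:400]=0
m=cv2.morphologyEx(m,cv2.MORPH_OPEN,np.ones((3,3),np.uint8))
k=max(cv2.findContours(m,0,2)[0],key=cv2.contourArea)[:,0]
P=np.array([onz(c,p,60)[:2] for p in k],np.float32); r=cv2.minAreaRect(P); print("house",r)
m=(im.max(2)<70).astype(np.uint8); m[:,:450]=0;m[:,535:]=0;m[:95]=0;m[178:]=0
m=cv2.morphologyEx(m,cv2.MORPH_OPEN,np.ones((3,3),np.uint8)); 
for k in cv2.findContours(m,0,2)[0]:
    if cv2.contourArea(k)>200: print(cv2.boundingRect(k),cv2.fitEllipse(k))
# fixed-object tops
for p in((319,150),(358,158)): print("objtop",onz(c,p,55)[:2].round(1))
for p in((193,150),(235,159)): print("eyetop",onz(c,p,62)[:2].round(1))
cv2.imwrite("pics/s1.png",cv2.resize(im[60:220,400:570],None,fx=4,fy=3.7 if 0 else 4)[:600])
E
```

```text
ebin [447.8 333. ] [np.float64(98.0), np.float64(139.0), np.float64(97.0), np.float64(139.0)] yaw -1.8
obin [477.1 191.7] [np.float64(95.0), np.float64(135.0), np.float64(102.0), np.float64(138.0)] yaw 1.6
house ((567.9335327148438, 50.62477493286133), (126.68059539794922, 107.65650177001953), 4.975177764892578)
(458, 113, 56, 54) ((482.4377746582031, 136.466796875), (39.908470153808594, 57.15143585205078), 44.1348876953125)
objtop [518.3 221.4]
objtop [519.  176.7]
eyetop [489.4 356. ]
eyetop [489.5 310. ]
```

View pics/s1.png

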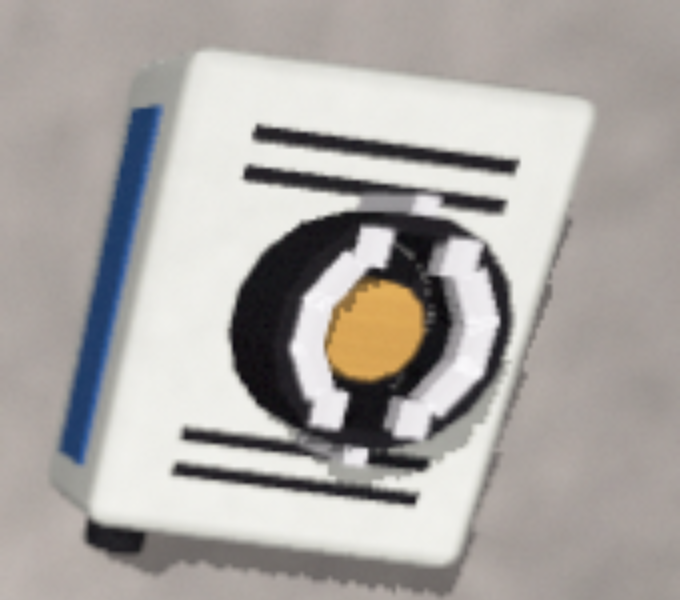

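Crop: slot gaps at about (503,122) and (490,164) px, along the house's long side; ribs at (507,111),(488,174). House yaw is about 5°, bins about 0°. Now over to the loose parts.

```bash
python3 - <<'E'
from h import *
import pickle
c=pickle.load(open("w1.pkl","rb"))
for p,z in(((503,122),90),((490,164),90),((507.5,111),90),((488,174),90)): print(onz(c,p,z).round(1))
rel((475,-270,260),np.radians(-90))
E
```

```text
[588.2  51.2  90. ]
[546.3  48.6  90. ]
[598.9  50.8  90. ]
[536.1  46.9  90. ]
row [ 0.4658  0.0005 -0.1168] 0.215 tcp [489.8 210.  259.8] yaw -77.7 t 1.87 F [0.5 0.6 0. ] g 1.001 q7 -1.81
```

Emit:
carry_out:
  series:
    - [1,0.466,0,-0.117,0.215]
    - [1,0.466,0,-0.117,0.215]
    - [1,0.466,0,-0.117,0.215]
    - [1,0.466,0,-0.117,0.215]
    - [1,0.466,0,-0.117,0.215]
    - [1,0.466,0,-0.117,0.215]
    - [1,0.466,0,-0.117,0.215]
    - [1,0.466,0,-0.117,0.215]
    - [1,0.466,0,-0.117,0.215]
    - [1,0.466,0,-0.117,0.215]
    - [1,0.466,0,-0.117,0.215]
    - [1,0.466,0,-0.117,0.215]
    - [1,0.466,0,-0.117,0.215]
    - [1,0.466,0,-0.117,0.215]
    - [1,0.466,0,-0.117,0.215]

```text
t: 3.12
tool_pos: [475.0, -269.5, 260.2]
ee_rot: [-1.212, 1.209, -1.208]
wrist_force: [0.6, 1.2, 0.4]
grip_width: 1.0
```

```bash
python3 - <<'E'
from h import *
import pickle
rel((440,-199,260),np.radians(-90))
c=cam("wrist"); im=grab_frame("wrist"); cv2.imwrite("pics/w2.png",im); pickle.dump(c,open("w2.pkl","wb"))
E
```

```text
row [-0.0705  0.0001 -0.0349] 0.002 tcp [ 475.  -269.5  260.2] yaw -89.9 t 3.12 F [0.6 1.2 0.4] g 1.0 q7 -1.02
```

View pics/w2.png

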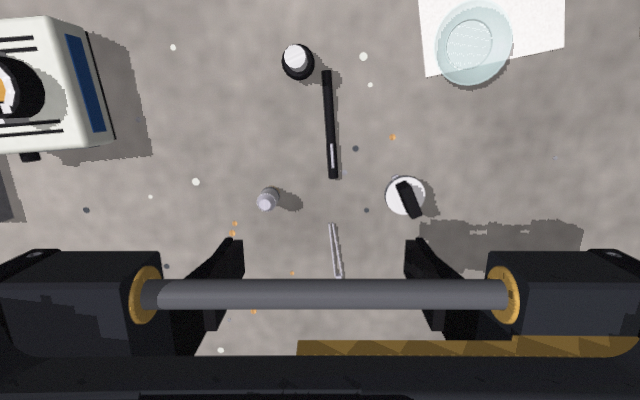

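Wrist view: objective (265,202), eyepiece top (294,54) with its eyecup ellipse near (298,61), lamp collar (405,195) with bar (400,183)–(414,215), marker at column 330, tweezers (335,250).

```bash
python3 - <<'E'
from h import *
import pickle
c=pickle.load(open("w2.pkl","rb")); im=cv2.imread("pics/w2.png"); hsv=cv2.cvtColor(im,cv2.COLOR_BGR2HSV)
g=cv2.cvtColor(im,cv2.COLOR_BGR2GRAY)
def blobs(m,x0,y0,x1,y1,n):
    mm=np.zeros_like(m,np.uint8); mm[y0:y1,x0:x1]=m[y0:y1,x0:x1]
    k=max(cv2.findContours(mm,0,1)[0],key=cv2.contourArea); M=cv2.moments(k)
    print(n,cv2.boundingRect(k),cv2.contourArea(k),(round(M["m10"]/M["m00"],1),round(M["m01"]/M["m00"],1))); return k[:,0]
k=blobs(g>195,275,35,325,85,"eye top"); print(onz(c,k.mean(0),58).round(1))
k=blobs(g<60,275,35,316,85,"eyecup"); P=np.array([onz(c,p,20)[:2] for p in k],np.float32); print(cv2.minEnclosingCircle(P))
k=blobs(g>200,380,170,432,222,"collar"); P=np.array([onz(c,p,34)[:2] for p in k],np.float32); print(cv2.minEnclosingCircle(P))
k=blobs(g<60,380,170,426,222,"bar"); P=np.array([onz(c,p,64)[:2] for p in k],np.float32); print(cv2.minAreaRect(P))
a=im[140:230,240:440]; cv2.imwrite("pics/z2.png",cv2.resize(np.hstack([im[165:225,240:300],im[165:225,375:435]]),None,fx=6,fy=6))
E
```

```text
eye top (284, 45, 22, 23) 351.0 (294.3, 56.2)
[ 600.9 -239.3   58. ]
eyecup (282, 44, 33, 37) 346.5 (301.2, 67.3)
((599.568603515625, -240.6001434326172), 18.904752731323242)
collar (386, 177, 39, 38) 422.5 (398.1, 195.8)
((446.3252258300781, -369.5539245605469), 23.84821319580078)
bar (396, 181, 26, 38) 446.0 (408.7, 199.3)
((450.0697021484375, -366.68988037109375), (46.08857345581055, 15.1571044921875), 25.366607666015625)
```

View pics/z2.png

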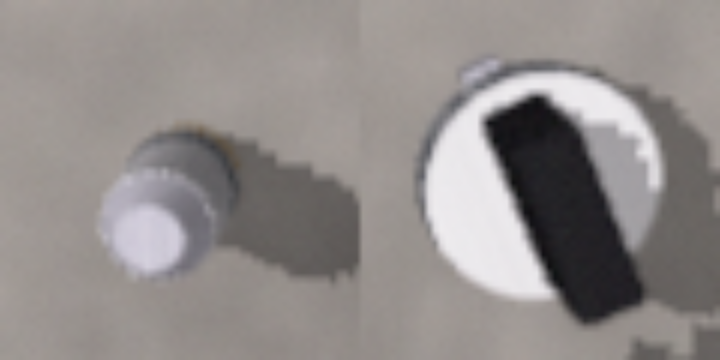

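```bash
python3 - <<'E'
from h import *
import pickle
c=pickle.load(open("w2.pkl","rb"))
print("obj",onz(c,(265,205),51).round(1),onz(c,(266.2,202),42).round(1))
C=lambda x,y:(375+(x-360)/6,165+y/6)
a,b=onz(c,C(487,125),64),onz(c,C(583,322),64); d=onz(c,C(645,298),64); print(a,b,d,np.degrees(np.arctan2(*(a-b)[1::-1])),np.degrees(np.arctan2(*(d-b)[1::-1])))
rel((442,-199,120));rel((442,-199,15),np.radians(-90))
E
```

```text
obj [ 439.5 -200.    51. ] [ 440.6 -200.    42. ]
[ 466.16642259 -351.30903357   64.        ] [ 427.04575603 -372.34701179   64.        ] [ 431.95230202 -383.87314051   64.        ] 28.270095750640774 -66.94108000982494
row [-0.0701  0.1402 -0.0328] 0 tcp [ 475.2 -268.9  260.2] yaw -89.9 t 3.17 F [ 0.5  0.  -0.1] g 1.001 q7 -1.02
row [-0.0702  0.2452 -0.0327] 0.002 tcp [ 475.2 -268.9  260.2] yaw -89.9 t 3.17 F [ 0.5  0.  -0.1] g 1.001 q7 -1.02
```

Emit:
carry_out:
  series:
    - [1,-0.069,0.12,-0.035,0]
    - [1,-0.069,0.12,-0.035,0]
    - [1,-0.069,0.12,-0.035,0]
    - [1,-0.069,0.12,-0.035,0]
    - [1,-0.069,0.15,-0.035,0]
    - [1,-0.069,0.18,-0.035,0]
    - [1,-0.069,0.21,-0.035,0]
    - [1,-0.069,0.235,-0.035,0]
    - [1,-0.069,0.245,-0.035,0]
    - [1,-0.069,0.245,-0.035,0]
    - [0.1,-0.069,0.245,-0.035,0]
    - [0.1,-0.069,0.245,-0.035,0]
    - [0.1,-0.069,0.245,-0.035,0]
    - [0.1,-0.069,0.245,-0.035,0]
    - [0.1,-0.069,0.245,-0.035,0]
    - [0.1,-0.069,0.245,-0.035,0]
    - [0.1,-0.069,0.245,-0.035,0]
    - [0.1,-0.069,0.245,-0.035,0]
    - [0.1,-0.069,0.245,-0.035,0]
    - [0.1,-0.069,0.245,-0.035,0]
  force: 15

```text
t: 4.83
tool_pos: [439.7, -200.2, 15.2]
ee_rot: [-1.212, 1.208, -1.207]
wrist_force: [0.3, -0.0, -0.3]
grip_width: 0.327
```

```bash
python3 -c "
from h import *
rel((444,194,150));rel((444,194,21))"
```

```text
row [-0.3941 -0.1351  0.0051] 0 tcp [ 439.7 -200.2   15.2] yaw -89.9 t 4.83 F [ 0.3 -0.  -0.3] g 0.327 q7 -0.96
row [-0.3942 -0.0061  0.0053] 0 tcp [ 439.7 -200.2   15.2] yaw -89.9 t 4.83 F [ 0.3 -0.  -0.3] g 0.327 q7 -0.96
```

Emit:
carry_out:
  series:
    - [0.1,0,0,0,0]
    - [0.1,0,0,0,0]
    - [0.1,0,0,0,0]
    - [0.1,0,-0.03,0,0]
    - [0.1,0,-0.07,0.002,0]
    - [0.1,0,-0.11,0.005,0]
    - [0.1,0,-0.135,0.005,0]
    - [0.1,-0.03,-0.135,0.005,0]
    - [0.1,-0.07,-0.135,0.005,0]
    - [0.1,-0.11,-0.135,0.005,0]
    - [0.1,-0.15,-0.135,0.005,0]
    - [0.1,-0.19,-0.135,0.005,0]
    - [0.1,-0.23,-0.135,0.005,0]
    - [0.1,-0.27,-0.135,0.005,0]
    - [0.1,-0.31,-0.135,0.005,0]
    - [0.1,-0.35,-0.135,0.005,0]
    - [0.1,-0.38,-0.135,0.005,0]
    - [0.1,-0.394,-0.135,0.005,0]
    - [0.1,-0.394,-0.135,0.005,0]
    - [0.1,-0.394,-0.135,0.005,0]

```text
t: 6.5
tool_pos: [443.8, 193.6, 149.6]
ee_rot: [-1.213, 1.207, -1.207]
wrist_force: [0.7, -2.4, -0.2]
grip_width: 0.272
```

```bash
python3 -c "
from h import *
rel((444,194,21))"
```

```text
row [-0.0006  0.1286  0.0004] 0 tcp [443.8 193.6 149.6] yaw -89.8 t 6.5 F [ 0.7 -2.4 -0.2] g 0.272 q7 -2.05
```

Emit:
carry_out:
  series:
    - [0.1,0,0.035,0,0]
    - [0.1,0,0.07,0,0]
    - [0.1,0,0.1,0,0]
    - [0.1,0,0.12,0,0]
    - [0.1,0,0.127,0,0]
    - [0.1,0,0.1295,0,0]
    - [0.1,0,0.1295,0,0]
    - [0.1,0,0.1295,0,0]
    - [0.55,0,0.1295,0,0]
    - [0.55,0,0.1295,0,0]
    - [0.55,0,0.1295,0,0]
    - [0.55,0,0.1295,0,0]
    - [0.55,0,0.1295,0,0]
    - [0.55,0,0.1,0,0]
    - [0.55,0,0.06,0,0]
    - [0.55,0,0.02,0,0]
    - [0.55,0,-0.02,0,0]
    - [0.55,0,-0.02,0,0]

```text
t: 8.0
tool_pos: [447.3, 195.3, 177.1]
ee_rot: [-1.202, 1.204, -1.207]
wrist_force: [1.4, 0.5, 0.1]
grip_width: 0.552
```

```bash
python3 -c "
from h import *
rel((600.5,-240,150),0.0)
cv2.imwrite('pics/w3.png',grab_frame('wrist')[80:260])"
```

```text
row [0.4358 0.026  0.1518] -1.568 tcp [447.3 195.3 177.1] yaw -89.8 t 8.0 F [1.4 0.5 0.1] g 0.552 q7 -2.06
```

View pics/w3.png

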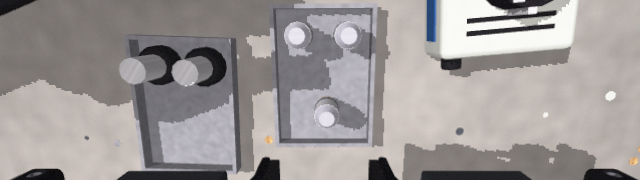

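Objective stands alone in the free half of its bin (326,115). Next, the eyepiece.

Emit:
carry_out:
  series:
    - [1,0.436,0,0.152,-1.568]
    - [1,0.436,0,0.152,-1.568]
    - [1,0.436,0,0.152,-1.568]
    - [1,0.436,0,0.152,-1.568]
    - [1,0.436,0,0.152,-1.568]
    - [1,0.436,0,0.152,-1.568]
    - [1,0.436,0,0.152,-1.568]
    - [1,0.436,0,0.152,-1.568]
    - [1,0.436,0,0.152,-1.568]
    - [1,0.436,0,0.152,-1.568]
    - [1,0.436,0,0.152,-1.568]
    - [1,0.436,0,0.152,-1.568]
    - [1,0.436,0.026,0.152,-1.568]
    - [1,0.436,0.026,0.152,-1.568]
    - [1,0.436,0.026,0.152,-1.568]
    - [1,0.436,0.026,0.152,-1.568]

```text
t: 9.38
tool_pos: [598.4, -241.8, 144.9]
ee_rot: [-1.568, -0.002, 0.001]
wrist_force: [-0.2, -0.3, 0.1]
grip_width: 1.001
```

```bash
python3 -c "
from h import *
rel((600.5,-240,26),0.0)"
```

```text
row [0.002  0.1189 0.0014] 0.002 tcp [ 598.4 -241.8  144.9] yaw 0.1 t 9.38 F [-0.2 -0.3  0.1] g 1.001 q7 0.53
```

Emit:
carry_out:
  series:
    - [1,0.002,0.03,0.0015,0]
    - [1,0.002,0.065,0.0015,0]
    - [1,0.002,0.095,0.0015,0]
    - [1,0.002,0.115,0.0015,0]
    - [1,0.002,0.119,0.0015,0]
    - [1,0.002,0.119,0.0015,0]
    - [0.1,0.002,0.119,0.0015,0]
    - [0.1,0.002,0.119,0.0015,0]
    - [0.1,0.002,0.119,0.0015,0]
    - [0.1,0.002,0.119,0.0015,0]
    - [0.1,0.002,0.119,0.0015,0]
    - [0.1,0.002,0.119,0.0015,0]
    - [0.1,0.002,0.119,0.0015,0]
    - [0.1,0.002,0.119,0.0015,0]
    - [0.1,0.002,0.119,0.0015,0]
    - [0.1,0.002,0.119,0.0015,0]
    - [0.1,0.002,0.119,0.0015,0]
    - [0.1,0.002,0.119,0.0015,0]
    - [0.1,0.002,0.119,0.0015,0]
    - [0.1,0.002,0.119,0.0015,0]

```text
t: 11.05
tool_pos: [600.5, -239.9, 25.9]
ee_rot: [-1.568, -0.002, 0.001]
wrist_force: [-0.2, -0.2, 0.2]
grip_width: 0.259
```

```bash
python3 -c "
from h import *
rel((450,40,230),np.radians(90));rel((413,333,200),np.radians(90))"
```

```text
row [-0.1499 -0.2033  0.2808] -1.569 tcp [ 600.5 -239.9   25.9] yaw 0.1 t 11.05 F [-0.2 -0.2  0.2] g 0.259 q7 0.59
row [-0.1864 -0.1725  0.5737] -1.569 tcp [ 600.5 -239.9   25.9] yaw 0.1 t 11.05 F [-0.2 -0.2  0.2] g 0.259 q7 0.59
```

Emit:
carry_out:
  series:
    - [0.1,0,-0.02,0,0]
    - [0.1,0,-0.06,0,0]
    - [0.1,0,-0.1,0,0]
    - [0.1,0,-0.14,0,0]
    - [0.1,-0.01,-0.17,0.03,-0.1]
    - [0.1,-0.022,-0.175,0.068,-0.2]
    - [0.1,-0.034,-0.175,0.106,-0.3]
    - [0.1,-0.047,-0.175,0.144,-0.4]
    - [0.1,-0.059,-0.175,0.182,-0.5]
    - [0.1,-0.071,-0.175,0.22,-0.6]
    - [0.1,-0.084,-0.175,0.258,-0.7]
    - [0.1,-0.096,-0.175,0.296,-0.8]
    - [0.1,-0.108,-0.175,0.334,-0.9]
    - [0.1,-0.121,-0.175,0.372,-1.0]
    - [0.1,-0.133,-0.175,0.41,-1.1]
    - [0.1,-0.146,-0.175,0.448,-1.2]
    - [0.1,-0.158,-0.175,0.486,-1.3]
    - [0.1,-0.17,-0.175,0.524,-1.4]
    - [0.1,-0.182,-0.175,0.56,-1.5]
    - [0.1,-0.186,-0.175,0.574,-1.57]

```text
t: 12.72
tool_pos: [410.2, 338.7, 202.4]
ee_rot: [-1.2, -1.22, 1.215]
wrist_force: [0.3, 0.1, -1.3]
grip_width: 0.254
```

```bash
python3 -c "
from h import *
rel((413,333,30.5),np.radians(90))"
```

```text
row [-0.0065  0.1719 -0.0028] 0.012 tcp [410.2 338.7 202.4] yaw 90.7 t 12.72 F [ 0.3  0.1 -1.3] g 0.254 q7 0.82
```

Emit:
carry_out:
  series:
    - [0.1,-0.006,0.02,-0.006,0.01]
    - [0.1,-0.006,0.06,-0.006,0.01]
    - [0.1,-0.006,0.1,-0.006,0.01]
    - [0.1,-0.006,0.135,-0.006,0.01]
    - [0.1,-0.006,0.16,-0.006,0.01]
    - [0.1,-0.006,0.169,-0.006,0.01]
    - [0.1,-0.006,0.172,-0.006,0.01]
    - [0.1,-0.006,0.172,-0.006,0.01]
    - [0.1,-0.006,0.172,-0.006,0.01]
    - [0.6,-0.006,0.172,-0.006,0.01]
    - [0.6,-0.006,0.172,-0.006,0.01]
    - [0.6,-0.006,0.172,-0.006,0.01]
    - [0.6,-0.006,0.172,-0.006,0.01]
    - [0.6,-0.006,0.172,-0.006,0.01]
    - [0.6,-0.006,0.14,-0.006,0.01]
    - [0.6,-0.006,0.1,-0.006,0.01]
    - [0.6,-0.006,0.06,-0.006,0.01]
    - [0.6,-0.006,0.02,-0.006,0.01]
    - [0.6,-0.006,-0.02,-0.006,0.01]
    - [0.6,-0.006,-0.02,-0.006,0.01]

```text
t: 14.38
tool_pos: [418.9, 334.8, 231.0]
ee_rot: [-1.205, -1.223, 1.197]
wrist_force: [1.1, 0.9, 0.2]
grip_width: 0.6
```

```bash
python3 -c "
from h import *
rel((572,70,215),np.radians(95))
cv2.imwrite('pics/sd4.png',cv2.resize(grab_frame('side')[130:210,200:360],None,fx=4,fy=4))"
```

```text
row [-0.2653  0.0137 -0.1525] -0.085 tcp [418.9 334.8 231. ] yaw 90.1 t 14.38 F [1.1 0.9 0.2] g 0.6 q7 0.83
```

View pics/sd4.png

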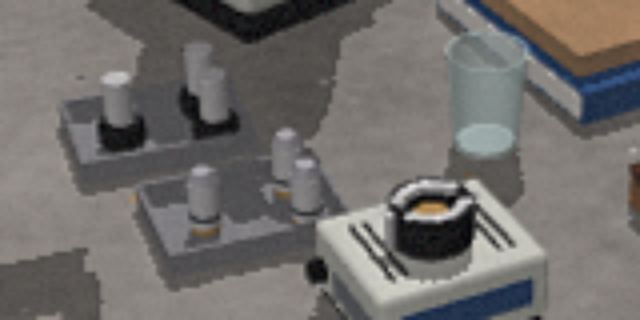

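Side view: eyepiece stands in its bin, objective in its own. Next, a view of the socket from straight above, on the way to the lamp.

```bash
python3 -c "
from h import *
rel((640,50,200),np.radians(95))"
```

```text
row [-0.2848  0.0254 -0.2212] -0.085 tcp [418.1 334.1 227.2] yaw 90.1 t 14.43 F [ 0.2 -0.  -1.1] g 0.596 q7 0.83
```

Emit:
carry_out:
  series:
    - [1,-0.285,0,-0.221,-0.085]
    - [1,-0.285,0,-0.221,-0.085]
    - [1,-0.285,0,-0.221,-0.085]
    - [1,-0.285,0,-0.221,-0.085]
    - [1,-0.285,0,-0.221,-0.085]
    - [1,-0.285,0,-0.221,-0.085]
    - [1,-0.285,0,-0.221,-0.085]
    - [1,-0.285,0,-0.221,-0.085]
    - [1,-0.285,0.025,-0.221,-0.085]
    - [1,-0.285,0.025,-0.221,-0.085]
    - [1,-0.285,0.025,-0.221,-0.085]
    - [1,-0.285,0.025,-0.221,-0.085]
    - [1,-0.285,0.025,-0.221,-0.085]
    - [1,-0.285,0.025,-0.221,-0.085]

```text
t: 15.6
tool_pos: [639.6, 51.5, 201.0]
ee_rot: [-1.162, -1.285, 1.263]
wrist_force: [0.2, -0.1, -0.3]
grip_width: 0.999
```

```bash
python3 - <<'E'
from h import *
import pickle
rel((446.5,-369.5,150),np.radians(109))
c=cam("wrist"); im=grab_frame("wrist"); cv2.imwrite("pics/w5.png",im); pickle.dump(c,open("w5.pkl","wb"))
p=proj(c,(567.5,50,90)); print(p); x,y=p.astype(int)
x0,y0=max(0,x-80),max(0,y-75); print(x0,y0)
cv2.imwrite("pics/z5.png",cv2.resize(im[y0:y0+150,x0:x0+160],None,fx=4,fy=4))
E
```

```text
row [-0.4027  0.0449  0.2301] -0.242 tcp [639.6  51.5 201. ] yaw 95.1 t 15.6 F [ 0.2 -0.1 -0.3] g 0.999 q7 1.62
[328.43393759 113.28414145]
248 38
```

View pics/z5.png

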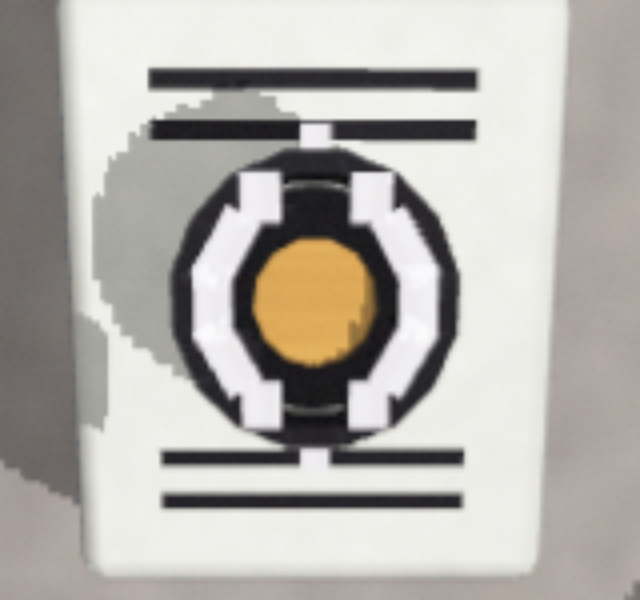

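```bash
python3 - <<'E'
from h import *
import pickle
c=pickle.load(open("w5.pkl","rb"))
f=lambda x,y:(248+(x+.5)/4-.5,38+(y+.5)/4-.5)
print("centre",onz(c,f(316,300),90).round(1))
a,b=onz(c,f(316.5,170),90),onz(c,f(316,430),90); print(a.round(1),b.round(1),np.linalg.norm(a-b),np.degrees(np.arctan2(*(b-a)[1::-1])))
for z in(90,): 
  l,r=onz(c,f(192,300),z),onz(c,f(440,300),z); print("width",np.linalg.norm(l-r))
# house lines yaw, black vent lines z=60
l,r=onz(c,f(148,79),60),onz(c,f(478,79),60); print("vent",np.degrees(np.arctan2(*(r-l)[1::-1])))
rel((446.5,-369.5,150),np.radians(105))
E
```

```text
centre [567.1  48.5  90. ]
[542.8  46.4  90. ] [592.9  50.9  90. ] 50.30905162720698 5.122814189671155
width 49.8639673604141
vent 95.15828811858576
row [-0.4025  0.045   0.2301] -0.173 tcp [639.6  51.3 201.1] yaw 95.1 t 15.65 F [ 0.2 -0.4  0. ] g 1.003 q7 1.62
```

Emit:
carry_out:
  series:
    - [1,-0.4025,0,0.23,-0.173]
    - [1,-0.4025,0,0.23,-0.173]
    - [1,-0.4025,0,0.23,-0.173]
    - [1,-0.4025,0,0.23,-0.173]
    - [1,-0.4025,0,0.23,-0.173]
    - [1,-0.4025,0,0.23,-0.173]
    - [1,-0.4025,0,0.23,-0.173]
    - [1,-0.4025,0,0.23,-0.173]
    - [1,-0.4025,0,0.23,-0.173]
    - [1,-0.4025,0,0.23,-0.173]
    - [1,-0.4025,0.045,0.23,-0.173]
    - [1,-0.4025,0.045,0.23,-0.173]
    - [1,-0.4025,0.045,0.23,-0.173]
    - [1,-0.4025,0.045,0.23,-0.173]
    - [1,-0.4025,0.045,0.23,-0.173]

```text
t: 16.9
tool_pos: [447.9, -368.4, 150.9]
ee_rot: [-1.072, -1.413, 1.388]
wrist_force: [-0.1, 0.5, 0.0]
grip_width: 1.0
```

```bash
python3 - <<'E'
from h import *
rel((446.5,-369.5,36.5),np.radians(105))
E
```

```text
row [-0.0018  0.1144  0.0028] 0.002 tcp [ 447.9 -368.4  150.9] yaw 105.1 t 16.9 F [-0.1  0.5  0. ] g 1.0 q7 2.6
```

Emit:
carry_out:
  series:
    - [1,-0.001,0.03,0.001,0.05]
    - [1,-0.001,0.065,0.001,0.05]
    - [1,-0.001,0.095,0.001,0.05]
    - [1,-0.001,0.11,0.001,0.05]
    - [1,-0.001,0.114,0.001,0.05]
    - [1,-0.001,0.114,0.001,0.05]
    - [0,-0.001,0.114,0.001,0.05]
    - [0,-0.001,0.114,0.001,0.05]
    - [0,-0.001,0.114,0.001,0.05]
    - [0,-0.001,0.114,0.001,0.05]
    - [0,-0.001,0.114,0.001,0.05]
    - [0,-0.001,0.114,0.001,0.05]
    - [0,-0.001,0.114,0.001,0.05]
    - [0,-0.001,0.114,0.001,0.05]
    - [0,-0.001,0.114,0.001,0.05]
    - [0,-0.001,0.114,0.001,0.05]
    - [0,-0.001,0.114,0.001,0.05]
    - [0,-0.001,0.114,0.001,0.05]
    - [0,-0.001,0.114,0.001,0.05]
    - [0,-0.001,0.114,0.001,0.05]
  force: 15

```text
t: 18.57
tool_pos: [448.1, -368.4, 36.9]
ee_rot: [-1.099, -1.377, 1.352]
wrist_force: [1.0, 0.3, 0.1]
grip_width: 0.158
```

Emit:
carry_out:
  series:
    - [0,0,0,0,0]
    - [0,0,0,0,0]
    - [0,0,0,0,0]
    - [0,0,0,0,0]
  force: 45

```text
t: 18.9
tool_pos: [448.1, -368.4, 36.9]
ee_rot: [-1.099, -1.377, 1.352]
wrist_force: [-0.4, -0.8, 0.5]
grip_width: 0.156
```

```bash
python3 - <<'E'
from h import *
rel((567.3,48.8,180),np.radians(95.1))
E
```

```text
row [ 0.3838 -0.1373 -0.2064] 0.125 tcp [ 448.1 -368.4   36.9] yaw 102.2 t 18.9 F [-0.4 -0.8  0.5] g 0.156 q7 2.62
```

Emit:
carry_out:
  series:
    - [0,0,-0.02,0,0]
    - [0,0,-0.06,0,0]
    - [0,0,-0.1,0,0]
    - [0,0,-0.14,0,0]
    - [0,0,-0.15,0,0]
    - [0,0,-0.15,0,0]

```text
t: 19.4
tool_pos: [448.4, -371.4, 190.6]
ee_rot: [-1.106, -1.379, 1.352]
wrist_force: [0.3, -0.6, -0.8]
grip_width: 0.162
```

```bash
python3 - <<'E'
from h import *
import pickle
s=bot.state();R=cv2.Rodrigues(np.array(s["ee_rot"],float))[0];T=s["tool_pos"]
c=cam("wrist"); im=grab_frame("wrist"); cv2.imwrite("pics/w6.png",im); pickle.dump((c,R,T),open("w6.pkl","wb"))
for v in((0,0,0),(0,2.5,24),(0,2.5,0),(24,2.5,0),(0,14.5,24)): print(v,proj(c,T+R@np.array(v,float)).round(1))
rel((567.3,48.8,186),np.radians(95.1))
cv2.imwrite("pics/z6.png",cv2.resize(im[200:400,200:440],None,fx=3,fy=3))
E
```

```text
(0, 0, 0) [324.  255.8]
(0, 2.5, 24) [324.  212.5]
(0, 2.5, 0) [324.  253.9]
(24, 2.5, 0) [367.6 253.8]
(0, 14.5, 24) [324.  205.9]
row [ 0.3843  0.0076 -0.206 ] 0.125 tcp [ 447.5 -370.5  187.9] yaw 102.3 t 19.45 F [ 0.   0.3 -1.2] g 0.16 q7 2.53
```

View pics/z6.png

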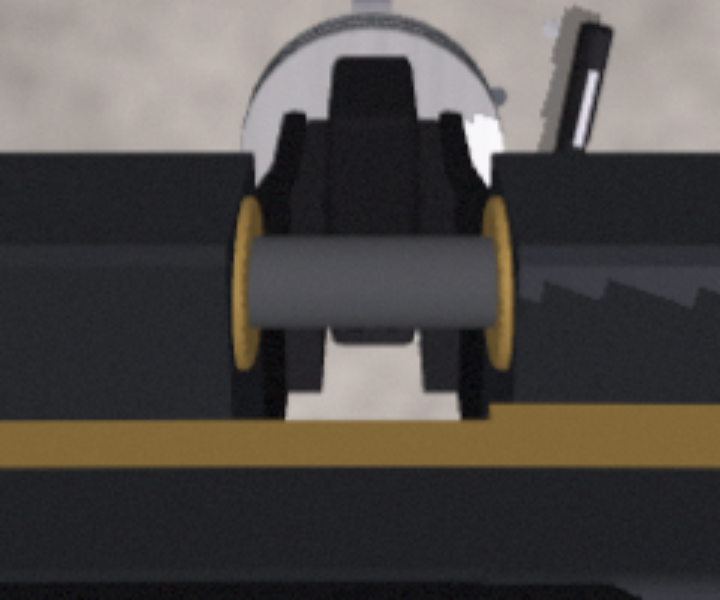

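Crop: lamp held squarely, collar rim top at px row 209 against 212.5 expected, so the lamp axis sits about 2.1 mm along tool +z. I'll correct for that when placing it.

```bash
python3 - <<'E'
from h import *
rel((569.4,49,160),np.radians(95.1))
E
```

```text
row [ 0.3838  0.0336 -0.2077] 0.125 tcp [ 447.5 -370.5  187.9] yaw 102.3 t 19.45 F [ 0.   0.3 -1.2] g 0.16 q7 2.53
```

Emit:
carry_out:
  series:
    - [0,0.035,0,-0.019,0.125]
    - [0,0.07,0,-0.038,0.125]
    - [0,0.105,0,-0.057,0.125]
    - [0,0.14,0,-0.076,0.125]
    - [0,0.175,0,-0.095,0.125]
    - [0,0.21,0,-0.114,0.125]
    - [0,0.245,0,-0.133,0.125]
    - [0,0.28,0,-0.152,0.125]
    - [0,0.315,0.01,-0.171,0.125]
    - [0,0.345,0.02,-0.187,0.125]
    - [0,0.37,0.03,-0.2,0.125]
    - [0,0.382,0.034,-0.207,0.125]
    - [0,0.384,0.034,-0.208,0.125]
    - [0,0.384,0.034,-0.208,0.125]
    - [0,0.384,0.034,-0.208,0.125]
    - [0,0.384,0.034,-0.208,0.125]
    - [0,0.384,0.034,-0.208,0.125]

```text
t: 20.87
tool_pos: [569.6, 47.5, 160.0]
ee_rot: [-1.168, -1.286, 1.26]
wrist_force: [0.5, 0.8, -0.4]
grip_width: 0.163
```

```bash
python3 - <<'E'
from h import *
rel((569.4,49,131),np.radians(95.1)); rel((569.4,49,120),np.radians(95.1))
E
```

```text
row [0.0012 0.029  0.0004] -0.003 tcp [569.6  47.5 160. ] yaw 95.0 t 20.87 F [ 0.5  0.8 -0.4] g 0.163 q7 1.56
row [0.0011 0.04   0.0006] -0.003 tcp [569.6  47.5 160. ] yaw 95.0 t 20.87 F [ 0.5  0.8 -0.4] g 0.163 q7 1.56
```

Emit:
carry_out:
  series:
    - [0,0.0013,0.015,0.0004,0]
    - [0,0.0013,0.025,0.0004,0]
    - [0,0.0013,0.029,0.0004,0]
    - [0,0.0013,0.029,0.0004,0]
    - [0,0.0013,0.029,0.0004,0]
    - [0,0.0013,0.031,0.0004,0]
    - [0,0.0013,0.033,0.0004,0]
    - [0,0.0013,0.035,0.0004,0]
    - [0,0.0013,0.037,0.0004,0]
    - [0,0.0013,0.039,0.0004,0]
    - [0,0.0013,0.039,0.0004,0]

```text
t: 21.78
tool_pos: [569.3, 49.2, 120.5]
ee_rot: [-1.168, -1.285, 1.26]
wrist_force: [0.6, -0.2, -1.9]
grip_width: 0.16
```

```bash
python3 - <<'E'
from h import *
rel((569.4,49,104.5),np.radians(95.1)); print(bot.state()["moment"].round(2))
E
```

```text
row [-0.0004  0.016   0.0001] -0.002 tcp [569.3  49.2 120.5] yaw 95.0 t 21.78 F [ 0.6 -0.2 -1.9] g 0.16 q7 1.57
[ 0.02  0.02 -0.02]
```

Inside the bore with no side force. I'll press on.

Emit:
carry_out:
  series:
    - [0,0,0.002,0,0]
    - [0,0,0.004,0,0]
    - [0,0,0.006,0,0]
    - [0,0,0.008,0,0]
    - [0,0,0.01,0,0]
    - [0,0,0.012,0,0]
    - [0,0,0.0135,0,0]
    - [0,0,0.015,0,0]
    - [0,0,0.016,0,0]
    - [0,0,0.016,0,0]
    - [0,0,0.016,0,0]

```text
t: 22.7
tool_pos: [569.6, 49.3, 105.3]
ee_rot: [-1.168, -1.285, 1.26]
wrist_force: [-3.5, -0.5, 10.1]
grip_width: 0.159
```

```bash
python3 - <<'E'
from h import *
rel((569.4,49,104.5),np.radians(95.1)); print(bot.state()["moment"].round(2))
E
```

```text
row [-0.0003  0.0008  0.0003] -0.003 tcp [569.6  49.3 105.3] yaw 94.9 t 22.7 F [-3.5 -0.5 10.1] g 0.159 q7 1.57
[-0.1   1.05  0.  ]
```

Emit:
carry_out:
  series:
    - [0,0,0.0015,0.0004,0]
    - [0,0,0.0015,0.0004,0]
    - [0,-0.0002,0.0015,0.0004,0.1]
    - [0,-0.0004,0.0015,0.0004,0.2]
    - [0,-0.0006,0.0015,0.0005,0.3]
    - [0,-0.0008,0.0015,0.0006,0.4]
    - [0,-0.001,0.0015,0.0007,0.5]
    - [0,-0.0012,0.0015,0.0008,0.6]

```text
t: 23.37
tool_pos: [570.7, 48.1, 105.3]
ee_rot: [-1.409, -0.834, 0.804]
wrist_force: [0.9, -0.4, 9.9]
grip_width: 0.154
```

```bash
python3 - <<'E'
from h import *
rel((569.4,49,104.5),np.radians(95.1)); print(bot.state()["moment"].round(2))
E
```

```text
row [0.0001 0.0008 0.0016] -0.608 tcp [570.7  48.1 105.3] yaw 60.3 t 23.37 F [ 0.9 -0.4  9.9] g 0.154 q7 1.0
[-0.2  -0.23  0.02]
```

Emit:
carry_out:
  series:
    - [0,-0.0003,0.002,0.0005,0.1]
    - [0,-0.0006,0.002,0.001,0.2]
    - [0,-0.0009,0.002,0.0013,0.3]
    - [0,-0.0012,0.002,0.0015,0.4]
    - [0,-0.0015,0.002,0.0017,0.5]
    - [0,-0.0018,0.002,0.0018,0.6]
    - [0,-0.0021,0.002,0.0019,0.7]
    - [0,-0.0024,0.002,0.0019,0.8]
    - [0,-0.0027,0.002,0.0019,0.87]
    - [0,-0.0027,0.002,0.0019,0.87]
    - [0,-0.0027,0.002,0.0019,0.87]
    - [0,-0.0027,0.002,0.0019,0.87]

```text
t: 24.37
tool_pos: [568.9, 46.8, 105.1]
ee_rot: [-1.556, -0.157, 0.129]
wrist_force: [-4.3, -0.5, 15.7]
grip_width: 0.157
```

```bash
python3 - <<'E'
from h import *
rel((567.7,46.7,103),np.radians(10)); print(bot.state()["moment"].round(2))
c=cam("wrist"); im=grab_frame("wrist")
s=bot.state();R=cv2.Rodrigues(np.array(s["ee_rot"],float))[0];print(proj(c,s["tool_pos"]+R@np.array([0,2.5,24.])))
cv2.imwrite("pics/z7.png",cv2.resize(im[130:330,200:440],None,fx=3,fy=3))
E
```

```text
row [-0.0012  0.0021  0.0001] 0.008 tcp [568.9  46.8 105.1] yaw 10.5 t 24.37 F [-4.3 -0.5 15.7] g 0.157 q7 0.16
[-0.36  1.16  0.3 ]
[324.18062954 211.81244251]
```

View pics/z7.png

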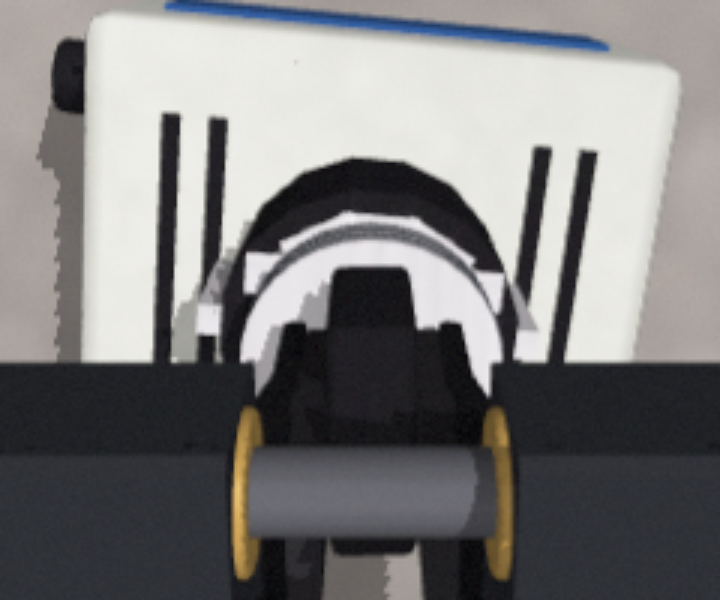

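Collar rim is unchanged in the hand and seated on the socket, with Fz at 15.7 N (above the 11 N spring) and yaw at the stop. Handing in while holding.

```bash
python3 -c "
from h import *
rel((567.7,46.7,103),np.radians(10)); print(sign_off())"
```

```text
row [-0.0012  0.0021  0.0001] 0.008 tcp [568.9  46.8 105.1] yaw 10.5 t 24.42 F [-4.3 -0.5 17. ] g 0.157 q7 0.16
the job is handed in; nothing more can be done
None
```

I finished all the steps and handed the job in at about 24.4 s, with the lamp still gripped and pressed home. No verdict was reported.

- **Eyepiece and objective:** both stand released in their own bins. I checked this in a side view after placing the second one and did not look again at the end.
- **Lamp seating:** the lamp went in without side force and turned clockwise to about 84.5° from the slots (hard stop 85°). By my estimate its axis is 5° from a full quarter turn (limit 17°) and about 1.2 mm off the socket centre (limit 4 mm).
- **Press and grip:** the last reading was 17 N upward on the tool against a spring of about 11 N, so the collar should be flush. The fingers read about 13.7 mm on the 14 mm bar, with the grip force set to 45 N. In the last picture the lamp had not shifted in the fingers.
- **What disagreed:** a side force of about 4 N remained at the end, which fits the lamp leaning about 1 mm towards +x inside the bore's clearance. I did not correct it.
- **Bystanders:** none was touched as far as I know, but I took no final picture of them.

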